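# Set the stop collar of the cheese cutter to the sample's height

### The arm

A 6-joint arm with a two-finger parallel gripper is mounted at the origin on the work surface. World frame = base frame: x ahead of the robot, y to its left, z up, the work surface at z = 0. Lengths are in m, angles in rad, forces in N, time in s.
With the tool pointing down it reaches from about 0.35 to 0.975 m from the base axis. Payload 4.9 kg.
Tool frame: the origin (TCP) lies at the very end of the fingers, on their centre line; the grasp point (between the pads) lies 19 mm behind it; x points along the fingers, y is the direction in which the jaws open and shut, and the axes are right-handed (so a half turn about x gives the same grasp; the last joint's range is limited). The gripper opens to 85 mm and grips with 20 to 120 N. Pads are 22 mm wide; open, the fingers measure 114 mm over their backs; the gripper's body (76 mm by 85 mm) begins 54 mm behind the grasp point. The pads swing forward as they close: fully open they stand 13 mm farther back than shut.
Start: joints at [1.173, 0.053, 1.613, -0, 1.476, -0.119], TCP at [0.172, 0.601, 0.231] pointing down, gripper open.
Joint ranges: [-3.01, 3.01], [-1.01, 2.22], [0.06, 2.58], [-1.02, 4.17], [0.09, 2.62], [-3.14, 3.14]. Speed limits (rad/s): [2.57, 2.57, 3.14, 3.14, 3.14, 3.14].

### API

Orientations are given as a rotation vector (axis times angle).
In Python, from station import ctrl gives the robot as it stands. The module is installed in compiled form; this text tells all that it offers.
- The arm moves only by the shell command python3 -m handwheel 'ROWS' [FORCE]. ROWS is JSON, one flat list of numbers, 7 for each row, row after row: the opening, from 0 (shut) to 1 (fully open), then the shift along the tool's x, y, z in m, then the turn, a rotation vector about the tool's x, y, z in degrees. A call has 1 to 12 rows; each row is the pose to reach, as a shift and turn from the pose commanded when the call began, along the tool's axes at that moment; what a row does not reach only later rows make up. A row lasts 1/12 s, in which the tool goes at most 41.7 mm and 7.16 degrees, less where a joint would pass 70% of its speed; a pose out of reach is approached as far as the arm can. A call with a gripper value outside its range is refused whole. The fingers move at their own pace and stop on an object; FORCE is the grip in N (left out, the last holds). Time passes only in rows, so rows that repeat a pose let the fingers close. It gives the time, the measured TCP pose, the force and the opening at its end, in the units of the state.
- ctrl.get_obs(): the state, without advancing time (a new reading comes with each control period).
- ctrl.get_image(name): name is "scene" or "top" or "wrist"; returns (picture, depth): 420x560x3 uint8, blue, green, red; 420x560 float32, m along the optical axis (not along the pixel's ray), 0 where there is no reading.
- ctrl.camera_params(name): a dict with "fov_y" (degrees; the focal length in pixels is half the picture's height over the tangent of half this angle, whatever the lens; pixels are square), "cx", "cy" (the principal point, pixels), "R" (3x3) and "t" (3): a world point X has camera coordinates R X + t; the wrist camera has in their place "hand_eye" (4x4, takes a point from camera to tool coordinates, whose origin is the TCP and whose axes are the tool frame's). Camera axes: x right, y down, z forward; pixel columns grow to the right and rows downward; lengths in m; the calibration is good to about 2 mm. A picture is of the moment at which its call begins: read the wrist's pose just before it. camera_params takes no time and is no camera call.
- ctrl.finish_job(): hands the job in, once; it reports no verdict.
The state is a dict: "t": time; "q": joint angles; "dq": joint speeds; "effort": joint torques, N m; "tool_pos": TCP position; "tool_rot": TCP orientation; "contact_force": force on the tool from outside, world axes, zero at the start; "wrist_torque": the same for the moment, N m; "opening": finger opening in m.
Only numpy, scipy, OpenCV 4.12 (cv2) and the standard library are available. Lean on these libraries where they do the work, as an engineer would, in place of code of your own. Each camera call takes 0.05 s, during which the arm holds its last target.

### The job

One sample cheese stands on the marble board of the cheese cutter, beside its threaded post. Spin the knurled stop collar up or down the post until the collar's top is level with the top of that cheese, so that the next portions are cut to match. Leave both sample cheeses standing where they are.

Things in the scene. Friction and masses are not known exactly. Their poses are not given: they have to be found in the camera images.
- collar_top (a point): Centre of the top face of the knurled aluminium stop collar, a cylinder 52 mm across, 36 mm high, on the cutter's post; the top starts near 80 mm over the table. Fast right-hand thread: anticlockwise from above raises it, clockwise lowers it, 100 mm a turn (15.9 mm/rad), free 30 mm either way. Grip across the diameter at any yaw; the hand must rise or sink with it. Stiff (0.15 N m), stays where left.
- cutter: Fixed cheese cutter. Origin at table height on the axis of its upright threaded post (20 mm thick, top end 86 mm over the table). Marble board 12 mm thick, 130 mm in x, from y -80 to +250 mm. One sample cheese stands on it about 135 mm from the post along +y. A wire bow 110 mm tall stands at y +230 mm. Post and collar are the only thick threaded ones in the scene.
- tall_cheese: Tall sample cheese, a loose upright rectangular block 60 x 70 mm and 87 mm high, cream with one brown rind side, 0.45 kg. Origin: centre of its underside, z up. It stands either on the cutter's board or on the spare wooden board (130 mm square), both 12 mm thick.
- low_cheese: Low sample cheese, a loose round wheel 74 mm in diameter and 49 mm high with a brown band, 0.25 kg. Origin: centre of its underside, z up. It stands on whichever of the two 12 mm boards the tall one is not on.
Not all that is in view belongs to the job. Leave any black or yellow look-alike of the tall_cheese alone.

How it is judged:
By the outcome, as a careful person would: the job done as asked, in the order asked, and still so for the second after the job is handed in, with the robot touching nothing.
It also fails if it takes over 32 s, if anything falls off the work surface, if the arm or the gripper's body presses on something with over 40 N, if the wrist force passes 120 N, or if a joint passes its speed limit or range.

## Working session

There is one attempt and no reset: what is moved stays moved. The work goes in short steps, Python scripts to look and compute and a shell command to move; the robot and the scene stay as the last step left them, time stands still between calls to the robot, and variables do not carry over. Pictures are saved under pics/ and viewed, and the job is handed in when it is done.

```bash
mkdir -p pics; python3 - <<'E'
from station import ctrl
import cv2,numpy as np
for n in("scene","top"):
    im,d=ctrl.get_image(n); cv2.imwrite(f"pics/{n}0.png",im); np.savez(f"pics/{n}0.npz",im=im,d=d)
    p=ctrl.camera_params(n); print(n,p)
print(ctrl.get_obs())
print(ctrl.camera_params("wrist"))
E
```

```text
scene {'fov_y': 52.5701077836136, 'cx': 280.3134383712311, 'cy': 212.91400398833193, 'R': array([[ 0.3680255 ,  0.92967894, -0.01594673],
       [ 0.51563074, -0.21833081, -0.82852676],
       [-0.77374555,  0.29669635, -0.55972234]]), 't': array([ 0.01536261, -0.21177623,  1.64702005])}
top {'fov_y': 48.796399610936135, 'cx': 284.0909190553964, 'cy': 212.47119796350137, 'R': array([[ 0.01071846, -0.99987854,  0.01131484],
       [-0.98742958, -0.01236816, -0.15757491],
       [ 0.15769571, -0.00948365, -0.98744221]]), 't': array([-0.18649707,  0.46885665,  1.37592019])}
{'t': 0.1, 'q': array([ 1.17299077e+00,  5.33306706e-02,  1.61417334e+00,  8.74198439e-06,
        1.47601109e+00, -1.18982952e-01]), 'dq': array([-0.00050361, -0.0026144 , -0.00447823,  0.00168268,  0.00243396,
        0.00134932]), 'effort': array([-9.84335088e-05, -3.94903028e+01, -3.71363497e+01, -1.49230427e-04,
        3.85073581e-03,  1.21732231e-05]), 'tool_pos': array([0.17177813, 0.60033367, 0.23015132]), 'tool_rot': array([ 0.21741219,  1.56019319, -0.22033618]), 'contact_force': array([ 0.86947266, -0.42837919, -0.28344702]), 'wrist_torque': array([-0.04900949,  0.00231835, -0.02920194]), 'opening': 0.08564833491716432}
{'fov_y': 58.91670175288978, 'cx': 280.3079424174935, 'cy': 207.2077482480751, 'hand_eye': array([[-7.73585202e-04, -3.05809720e-01,  9.52092336e-01,
        -1.42794722e-01],
       [ 9.99999654e-01,  5.36758116e-05,  8.29750949e-04,
         2.84946496e-05],
       [-3.04850235e-04,  9.52092649e-01,  3.05809573e-01,
        -7.86440967e-02],
       [ 0.00000000e+00,  0.00000000e+00,  0.00000000e+00,
         1.00000000e+00]])}
```

View pics/scene0.png

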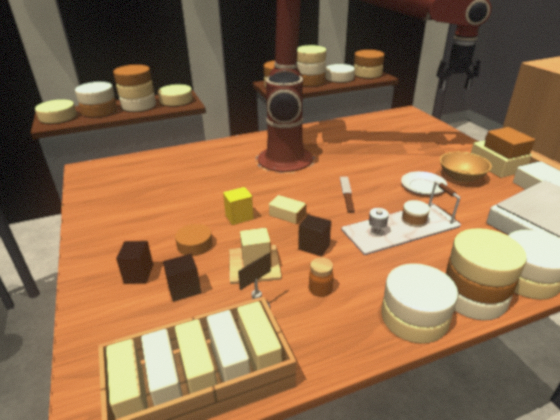

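View pics/top0.png

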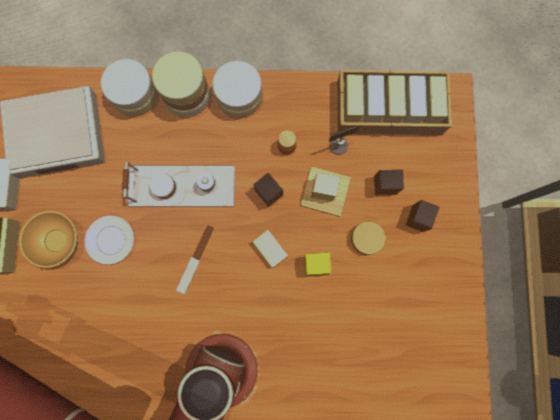

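```bash
cat > h.py <<'E'
import numpy as np
from station import ctrl
def K(n):
    p=ctrl.camera_params(n); f=210/np.tan(np.radians(p['fov_y']/2)); return p,f
def pt(n,u,v,d=None,z=None):
    p,f=K(n); r=np.array([(u-p['cx'])/f,(v-p['cy'])/f,1.]); R,t=p['R'],p['t']
    c=-R.T@t; w=R.T@r
    s=d if d is not None else (z-c[2])/w[2]
    return c+s*w
E
python3 - <<'E'
import cv2,numpy as np
from h import *
S=np.load('pics/scene0.npz');T=np.load('pics/top0.npz')
a=cv2.resize(S['im'][170:260,330:470],None,fx=5,fy=5,interpolation=cv2.INTER_CUBIC)
b=cv2.resize(T['im'][150:215,110:250],None,fx=5,fy=5,interpolation=cv2.INTER_CUBIC)
cv2.imwrite('pics/sc.png',a);cv2.imwrite('pics/tc.png',b)
for n,D,pts in(("top",T,[(205,182),(161,186),(200,182),(161,182),(180,200),(225,190),(326,185)]),("scene",S,[(378,213),(415,208),(378,226),(416,217),(255,238)])):
    for u,v in pts: print(n,u,v,pt(n,u,v,d=float(D['d'][v,u])).round(4))
E
```

```text
top 205 182 [0.5535 0.0567 0.0803]
top 161 186 [0.5438 0.1922 0.0607]
top 200 182 [0.5552 0.0731 0.0719]
top 161 182 [0.5554 0.1919 0.0643]
top 180 200 [0.5114 0.1447 0.0072]
top 225 190 [0.5453 0.0052 0.0061]
top 326 185 [ 0.5449 -0.3033  0.0992]
scene 378 213 [0.5655 0.0524 0.0822]
scene 415 208 [0.5585 0.1844 0.0606]
scene 378 226 [0.5833 0.0451 0.0517]
scene 416 217 [0.5809 0.1744 0.0457]
scene 255 238 [ 0.5632 -0.3059  0.0997]
```

View pics/sc.png

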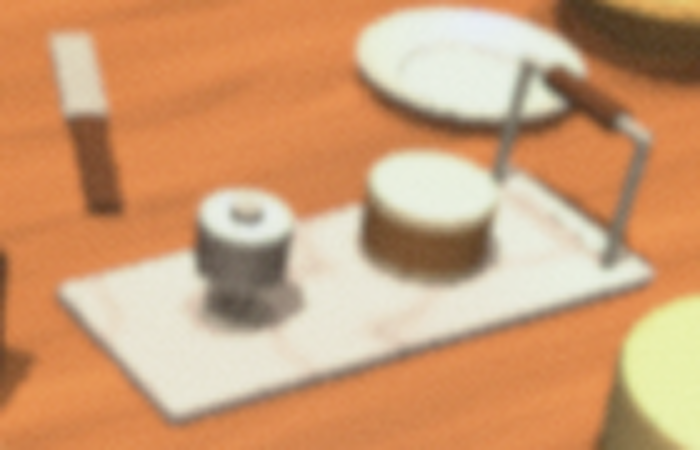

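View pics/tc.png

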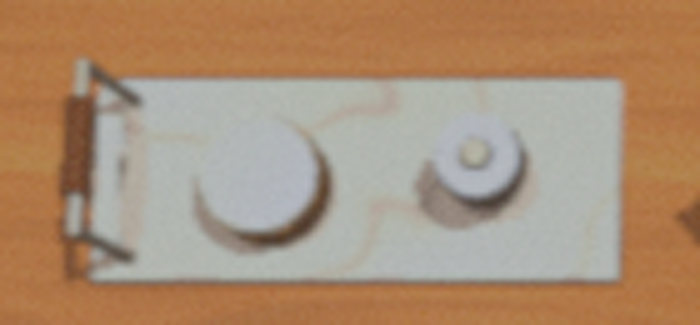

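```bash
python3 - <<'E'
import cv2,numpy as np
from h import *
from scipy.spatial.transform import Rotation as Ro
S=np.load('pics/scene0.npz');T=np.load('pics/top0.npz')
g=lambda x,y,o:((x+.5)/5-.5+o[0],(y+.5)/5-.5+o[1])
print('collar',pt('top',*g(479,156,(110,150)),z=.08),'post',pt('top',*g(475,153,(110,150)),z=.086))
print('collar sc',pt('scene',*g(246,215,(330,170)),z=.08),'post',pt('scene',*g(247,211,(330,170)),z=.086))
print('cheese',pt('top',*g(260,177,(110,150)),z=.061), pt('scene',*g(432,187,(330,170)),z=.061))
o=ctrl.get_obs();R=Ro.from_rotvec(o['tool_rot']).as_matrix();print(R.round(3))
for c in([.557,.057,.15],): print(R.T@(np.array(c)-o['tool_pos']))
E
```

```text
collar [0.55726139 0.0556671  0.08      ] post [0.557688   0.05712363 0.086     ]
collar sc [0.56192324 0.05753343 0.08      ] post [0.56609381 0.05473319 0.086     ]
cheese [0.54683877 0.19050564 0.061     ] [0.55571756 0.18992164 0.061     ]
[[-0.001  0.275  0.961]
 [-0.002  0.961 -0.275]
 [-1.    -0.002 -0.   ]]
[ 0.08082233 -0.41617394  0.51990249]
```

```bash
python3 -m handwheel '[1,0,-0.02,0.026,0,0,0, 1,0,-0.05,0.064,0,0,0, 1,0,-0.08,0.102,0,0,0, 1,0,-0.11,0.14,0,0,0, 1,0,-0.14,0.178,0,0,0, 1,0,-0.17,0.216,0,0,0, 1,0,-0.2,0.252,0,0,0, 1,0,-0.225,0.282,0,0,0, 1,0,-0.25,0.312,0,0,0]' && python3 -m handwheel '[1,0.01,-0.025,0.03,0,0,0, 1,0.02,-0.05,0.06,0,0,0, 1,0.03,-0.075,0.09,0,0,0, 1,0.04,-0.1,0.12,0,0,0, 1,0.045,-0.125,0.15,0,0,0, 1,0.05,-0.145,0.18,0,0,0, 1,0.05,-0.158,0.2,0,0,0, 1,0.05,-0.166,0.208,0,0,0, 1,0.05,-0.166,0.208,0,0,0, 1,0.05,-0.166,0.208,0,0,0]'
python3 - <<'E'
from station import ctrl
import cv2,numpy as np
o=ctrl.get_obs()
im,d=ctrl.get_image("wrist"); cv2.imwrite("pics/w1.png",im); np.savez("pics/w1.npz",im=im,d=d,p=o['tool_pos'],r=o['tool_rot'])
print(o['t'],o['tool_pos'],o['q'],o['dq'].round(3))
E
```

```text
t: 0.85
tool_pos: [0.3845, 0.3006, 0.2309]
tool_rot: [0.218, 1.56, -0.219]
contact_force: [0.3, -0.7, -0.2]
opening: 0.0851
t: 1.68
tool_pos: [0.5379, 0.0859, 0.181]
tool_rot: [0.22, 1.561, -0.219]
contact_force: [-0.1, 0.1, -0.3]
opening: 0.0856
1.6833 [0.53794366 0.08589298 0.18102924] [ 2.13687324e-02 -1.02336070e-01  1.85021091e+00  6.50742736e-04
  1.39475046e+00 -1.27014611e+00] [ 0.028 -0.016  0.01   0.    -0.002 -0.001]
```

View pics/w1.png

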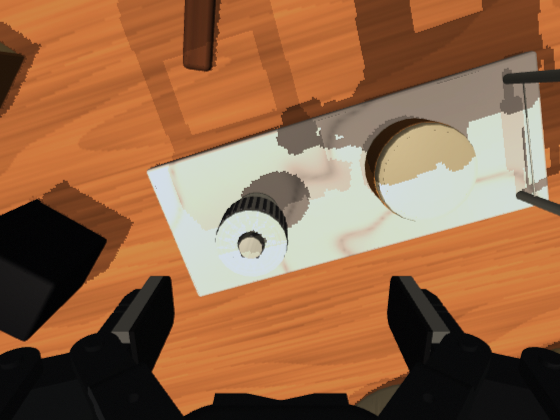

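```bash
cat >> h.py <<'E'
from scipy.spatial.transform import Rotation as Ro
def wcloud(f):
    Z=np.load(f); p,fl=K('wrist'); d=Z['d']; v,u=np.mgrid[:420,:560]
    c=np.stack([(u-p['cx'])/fl*d,(v-p['cy'])/fl*d,d,np.ones_like(d)],-1)
    t=c@p['hand_eye'].T; R=Ro.from_rotvec(Z['r']).as_matrix()
    W=t[...,:3]@R.T+Z['p']; W[d==0]=np.nan; return Z['im'],W
E
python3 - <<'E'
import cv2
from h import *
im,W=wcloud('pics/w1.npz')
def ring(m):
    P=W[m]; k=m.astype(np.uint8)
    return P
v,u=np.mgrid[:420,:560]
reg=(abs(u-251)<50)&(abs(v-240)<48)
z=W[...,2]
for lo,hi,n in((.074,.083,'collar'),(.083,.092,'post')):
    m=reg&(z>lo)&(z<hi); P=W[m]; print(n,m.sum(),P.mean(0).round(4),np.median(P[:,2]).round(4))
    (cx,cy),r=cv2.minEnclosingCircle(P[:,:2].astype(np.float32).reshape(-1,1,2)*1000); print(cx,cy,r)
reg2=(abs(u-420)<60)&(abs(v-170)<55)&(z>.056)&(z<.066); P=W[reg2]; print('cheese',reg2.sum(),np.median(P,0)); print(cv2.minEnclosingCircle(P[:,:2].astype(np.float32).reshape(-1,1,2)*1000))
m=(abs(u-330)<15)&(abs(v-225)<15); print('board z',np.nanmedian(z[m]))
m=(abs(u-100)<15)&(abs(v-130)<15); print('table z',np.nanmedian(z[m]))
m=reg&(z>.02)
print(np.histogram(z[m],bins=np.arange(.02,.1,.004)))
E
```

```text
collar 3425 [0.5566 0.0594 0.0794] 0.0796
558.3919677734375 58.68280029296875 26.406234741210938
post 473 [0.5578 0.0588 0.086 ] 0.0861
557.9243774414062 58.51695251464844 9.740094184875488
cheese 7792 [0.54679489 0.19329264 0.06116649]
((549.1595458984375, 193.79981994628906), 36.85470199584961)
board z 0.012253049259433574
table z 0.000158559919655632
(array([   0,    0,    0,    0,    0,    2,   45,   87,   88,   96,  109,
         99,  118,  191, 2381,  930,  459,    1,    0]), array([0.02 , 0.024, 0.028, 0.032, 0.036, 0.04 , 0.044, 0.048, 0.052,
       0.056, 0.06 , 0.064, 0.068, 0.072, 0.076, 0.08 , 0.084, 0.088,
       0.092, 0.096]))
```

```bash
python3 - <<'E'
from h import *
o=ctrl.get_obs();R=Ro.from_rotvec(o['tool_rot']).as_matrix();print(R.round(3))
print(R.T@(np.array([.5578,.0586,.042])-o['tool_pos']),o['tool_pos'])
E
```

```text
[[-0.001  0.275  0.962]
 [ 0.001  0.962 -0.275]
 [-1.     0.    -0.001]]
[ 0.13913446 -0.02135623  0.02709461] [0.53771011 0.0864944  0.18116502]
```

```bash
python3 -m handwheel '[1,0,-0.01,0.013,0,0,0, 1,0,-0.021,0.027,0,0,0, 1,0.02,-0.021,0.027,0,0,0, 1,0.045,-0.021,0.027,0,0,0, 1,0.06,-0.021,0.027,0,0,0, 1,0.06,-0.021,0.027,0,0,0, 1,0.06,-0.021,0.027,0,0,0]'
python3 - <<'E'
from h import *
import cv2
o=ctrl.get_obs()
im,d=ctrl.get_image("wrist"); cv2.imwrite("pics/w2.png",im); np.savez("pics/w2.npz",im=im,d=d,p=o['tool_pos'],r=o['tool_rot'])
im,W=wcloud('pics/w2.npz');z=W[...,2]
print(o['tool_pos'])
for lo,hi in((.0765,.083),(.084,.092)):
    m=(z>lo)&(z<hi)&(np.hypot(W[...,0]-.558,W[...,1]-.0586)<.03);P=W[m]
    print(m.sum(),P.mean(0),cv2.minEnclosingCircle(P[:,:2].astype(np.float32).reshape(-1,1,2)*1000))
R=Ro.from_rotvec(o['tool_rot']).as_matrix()
print(R.T@(np.array([.558,.0586,.042])-o['tool_pos']))
E
```

```text
t: 2.32
tool_pos: [0.5578, 0.0586, 0.1207]
tool_rot: [0.218, 1.562, -0.218]
contact_force: [0.9, 0.4, -0.2]
opening: 0.0852
[0.55779338 0.05857284 0.1206551 ]
5741 [0.55692213 0.05878865 0.0796287 ] ((558.090087890625, 58.372562408447266), 26.152294158935547)
824 [0.55776312 0.05855446 0.08604941] ((558.1993408203125, 58.64522171020508), 9.751877784729004)
[0.07865459 0.0001192  0.00033141]
```

View pics/w2.png

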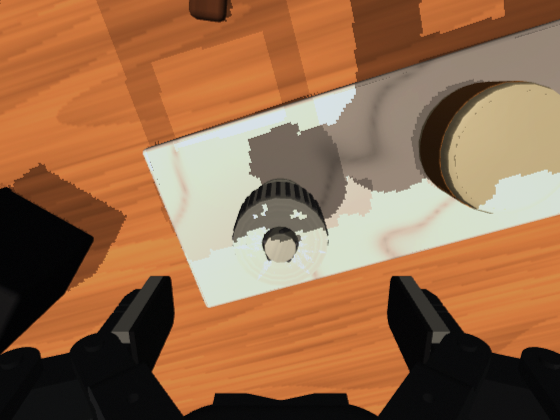

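The collar (281,245) is centred between the fingers, and the cheese at right is clear of them. Next I descend and grip.

```bash
python3 -m handwheel '[1,0.02,0,0,0,0,0, 1,0.045,0,0,0,0,0, 1,0.065,0,0,0,0,0, 1,0.078,0,0,0,0,0, 1,0.078,0,0,0,0,0, 1,0.078,0,0,0,0,0]' && python3 -m handwheel '[0.7,0,0,0,0,0,0, 0.6,0,0,0,0,0,0, 0.5,0,0,0,0,0,0, 0.4,0,0,0,0,0,0, 0.3,0,0,0,0,0,0, 0.3,0,0,0,0,0,0, 0.3,0,0,0,0,0,0]' 50
```

```text
t: 2.87
tool_pos: [0.559, 0.0581, 0.0441]
tool_rot: [0.219, 1.559, -0.219]
contact_force: [1.0, 0.5, -0.1]
opening: 0.0854
t: 3.45
tool_pos: [0.5598, 0.0577, 0.0453]
tool_rot: [0.219, 1.557, -0.219]
contact_force: [-1.8, -1.3, 6.1]
opening: 0.0508
```

```bash
python3 -m handwheel '[0.3,0.0011,0,0,4,0,0, 0.3,0.0025,0,0,9,0,0, 0.3,0.0039,0,0,14,0,0, 0.3,0.0053,0,0,19,0,0, 0.3,0.0067,0,0,24,0,0, 0.3,0.0078,0,0,28,0,0, 0.3,0.0083,0,0,30,0,0, 0.3,0.0083,0,0,30,0,0, 0.3,0.0083,0,0,30,0,0]' 60
python3 - <<'E'
from h import *
import cv2
o=ctrl.get_obs();print(o['contact_force'],o['wrist_torque'],o['q'])
im,d=ctrl.get_image("wrist"); cv2.imwrite("pics/w3.png",im); np.savez("pics/w3.npz",im=im,d=d,p=o['tool_pos'],r=o['tool_rot'])
im,W=wcloud('pics/w3.npz');z=W[...,2]
r=np.hypot(W[...,0]-.558,W[...,1]-.0586)
m=(z>.05)&(z<.084)&(r<.0235)&(r>.012)
print(np.histogram(z[m],bins=np.arange(.05,.085,.001)), np.median(z[(r<.007)&(z>.08)]))
E
```

```text
t: 4.2
tool_pos: [0.5595, 0.0572, 0.0369]
tool_rot: [0.627, 1.476, -0.628]
contact_force: [-4.0, -2.9, 7.6]
opening: 0.0503
[-4.01024362 -2.86593593  7.56715055] [-0.50982974  0.55232912 -0.22358223] [-2.96527892e-02  1.06957623e-01  1.90218160e+00 -1.65766710e-03
  1.13101895e+00 -7.96888000e-01]
(array([   0,    0,    0,    0,    0,    0,    0,    0,    0,    0,    0,
          0,    0,    0,    0,    0,    0,    0,    0,  216, 3432, 4119,
        357,    3,    0,    0,    0,    0,    0,    0,    0,    0,    0,
          0]), array([0.05 , 0.051, 0.052, 0.053, 0.054, 0.055, 0.056, 0.057, 0.058,
       0.059, 0.06 , 0.061, 0.062, 0.063, 0.064, 0.065, 0.066, 0.067,
       0.068, 0.069, 0.07 , 0.071, 0.072, 0.073, 0.074, 0.075, 0.076,
       0.077, 0.078, 0.079, 0.08 , 0.081, 0.082, 0.083, 0.084])) 0.08614510831490257
```

View pics/w3.png

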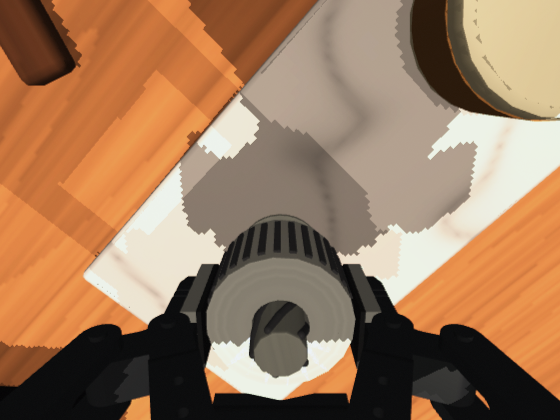

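```bash
python3 -m handwheel '[0.3,0.0011,0,0,4,0,0, 0.3,0.0025,0,0,9,0,0, 0.3,0.0039,0,0,14,0,0, 0.3,0.0053,0,0,19,0,0, 0.3,0.0067,0,0,24,0,0, 0.3,0.0081,0,0,29,0,0, 0.3,0.0092,0,0,33,0,0, 0.3,0.0098,0,0,35.5,0,0, 0.3,0.0098,0,0,35.5,0,0, 0.3,0.0098,0,0,35.5,0,0]' 60
cat > m.py <<'E'
from h import *
import cv2,sys
n=sys.argv[1]
o=ctrl.get_obs();print(o['contact_force'],o['wrist_torque'],o['q'])
im,d=ctrl.get_image("wrist"); cv2.imwrite(f"pics/{n}.png",im); np.savez(f"pics/{n}.npz",im=im,d=d,p=o['tool_pos'],r=o['tool_rot'])
im,W=wcloud(f'pics/{n}.npz');z=W[...,2]
r=np.hypot(W[...,0]-.558,W[...,1]-.0586)
m=(z>.05)&(z<.084)&(r<.0235)&(r>.012)
print('collar',m.sum(),np.median(z[m]),np.std(z[m]),'post', np.median(z[(r<.007)&(z>.08)]))
rc=np.hypot(W[...,0]-.549,W[...,1]-.1938);m=(rc<.034)&(z>.05)
if m.sum(): print('cheese',m.sum(),np.median(z[m]),np.std(z[m]))
E
python3 m.py w4
```

```text
t: 5.08
tool_pos: [0.5588, 0.0569, 0.027]
tool_rot: [1.097, 1.275, -1.101]
contact_force: [-6.0, -3.7, 9.2]
opening: 0.0511
[-5.96649795 -3.71722209  9.20001466] [-0.69996396  0.91953322 -0.32533229] [-0.02989317  0.12158401  1.90566954 -0.00236381  1.11480793 -0.17713297]
collar 7690 0.06116539548962824 0.000536261379936657 post 0.08614358312133587
```

```bash
python3 -m handwheel '[0.8,0,0,0,0,0,0, 1,0,0,0,0,0,0, 1,0,0,0,0,0,0, 1,0,0,0,0,0,0, 1,0,0,0,0,0,0, 1,0,0,0,0,0,0]' && python3 -m handwheel '[1,-0.01,0,0,0,0,0, 1,-0.03,0,0,0,0,0, 1,-0.06,0,0,0,0,0, 1,-0.09,0,0,0,0,0, 1,-0.12,0,0,0,0,0, 1,-0.13,0,0,0,0,0, 1,-0.13,0,0,0,0,0, 1,-0.13,0,0,0,0,0]'; python3 m.py w5
```

```text
t: 5.63
tool_pos: [0.5585, 0.0581, 0.025]
tool_rot: [1.099, 1.276, -1.099]
contact_force: [-0.5, 0.8, 0.5]
opening: 0.0857
t: 6.3
tool_pos: [0.5586, 0.058, 0.1553]
tool_rot: [1.099, 1.275, -1.098]
contact_force: [-0.5, -0.2, -0.5]
opening: 0.0854
[-0.51837831 -0.18954524 -0.52401212] [ 0.0136876  -0.00219555  0.02021218] [-2.90449865e-02 -3.92152364e-02  1.83480838e+00  2.67683480e-05
  1.34531474e+00 -1.77860381e-01]
collar 2449 0.06133375598885632 0.0006342796138866861 post 0.08605481793434766
cheese 3958 0.06120986457453736 0.0007378664763726292
```

View pics/w5.png

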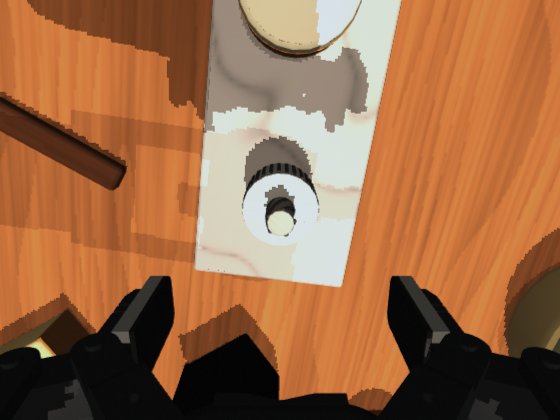

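The collar (280,207) is free of the hand. Its top reads 61.3 mm and the cheese at the upper edge reads 61.2 mm, so they are level within the measuring noise.

```bash
python3 - <<'E'
from station import ctrl
print(ctrl.get_obs()['dq'].round(3)); print(ctrl.finish_job())
E
```

```text
[ 0.002  0.02   0.025  0.002  0.003 -0.   ]
the job is handed in; nothing more can be done
None
```

The stop collar's top is now level with the low cheese, the round wheel standing on the cutter's board. I gripped the collar and turned it clockwise about 66°, which lowered its top from about 79.6 mm to 61 mm. Then I let go, raised the hand clear and handed the job in.

- **Level check:** after release, the wrist camera's depth put the collar top at 61.3 mm and the cheese top at 61.2 mm. That 0.1 mm difference is within the measuring noise. The description's figure is 61 mm (12 mm board plus 49 mm cheese).
- **Limits:** the wrist forces I read after each move stayed around 12 N or less, and the robot's clock stood at about 6.4 s.
- **Cheeses:** the arm never went near the tall cheese on the spare board. I kept clear of the low cheese, and the last depth check found its top where it was before. I did not take a final overview picture to confirm the tall one.
- **Disagreement:** my estimates of the post's position from the scene and top cameras differed by up to 8 mm. I used the wrist camera's position instead, which gave the right diameters for both the post and the collar.

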